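# Zero the parcel scale and weigh the next order

## Robot

A 6-joint arm with a two-finger parallel gripper is mounted at the origin on the work surface. World frame = base frame: x ahead of the robot, y to its left, z up, the work surface at z = 0. Lengths are in m, angles in degrees, forces in N, time in s.
With the tool pointing down it reaches from about 0.25 to 0.725 m from the base axis. Payload 9.7 kg.
Tool frame: the origin (TCP) lies midway between the tips of the shut fingers; the grasp point (between the pads) lies 19 mm behind it; x points along the fingers, y is the direction in which the jaws open and shut, and the axes are right-handed (so a half turn about x gives the same grasp; the last joint's range is limited). The gripper opens to 85 mm and grips with 20 to 120 N. Pads are 22 mm wide; open, the fingers measure 114 mm over their backs; the gripper's body (76 mm by 85 mm) begins 54 mm behind the grasp point. The pads swing forward as they close: fully open they stand 13 mm farther back than shut.
Start: joints at [76.834, 4.979, 10.078, 95.1, 0, 90], TCP at [0.125, 0.536, 0.231] pointing down, gripper open.
Joint ranges: [-179.16, 179.16], [-48.56, 103.87], [-65.8, 70.77], [-126.05, 130.52], [-82.76, 87.17], [-180, 180]. Speed limits (degrees/s): [127.2, 127.2, 147.25, 180, 180, 180].

## Interface

Orientations are given as [roll, pitch, yaw] about the fixed x, y, z axes, in that order (R = Rz(yaw) Ry(pitch) Rx(roll)).
In Python, from workcell import bot, cams gives the robot as it stands.
- The arm moves only by the tool apply_moves, never from a script. Its argument "commands" is a list of rows, each a list of 5 numbers: the shift along the tool's x, y, z in m, then the turn about the tool's x in rad, then the opening, from -1 (shut) to 1 (fully open). In form: [[tx, ty, tz, roll, hand], ...]. A call has 1 to 12 rows; each row is the pose to reach, as a shift and turn from the pose measured when the call began, along the tool's axes at that moment; what a row does not reach only later rows make up. A row lasts 1/10 s, in which the tool goes at most 50 mm and 8.59 degrees, less where a joint would pass 70% of its speed; a pose out of reach is approached as far as the arm can. A call with a gripper value outside its range is refused whole. The fingers move at their own pace and stop on an object; "newtons" is the grip in N (left out, the last holds). Time passes only in rows, so rows that repeat a pose let the fingers close. It gives the time, the measured TCP pose, the force and the opening at its end, in the units of the state.
- bot.get_obs(): the state, without advancing time (a new reading comes with each control period).
- cams.camera(name): name is "side" or "top"; returns a dict with "frame" (384x512x3 uint8, blue, green, red), "depth" (384x512 float32, m along the optical axis (not along the pixel's ray), 0 where there is no reading), "camera_matrix" (3x3 intrinsics, pixels), "R" (3x3) and "t" (3): a world point X has camera coordinates R X + t. Camera axes: x right, y down, z forward; pixel columns grow to the right and rows downward; lengths in m; the calibration is good to about 2 mm. A picture is of the moment at which its call begins.
- bot.job_done(): hands the job in, once; it reports no verdict.
Trained networks look in the newest picture that a camera, given by its name, has taken for a name from the list of things; names that differ only in an ending like _2 or _b are one class to them, and where a whole thing is asked for, a point or a joint stands for the part that bears it (a point fixed in the world has none). Each returns a list of dicts, best first, with "confidence" (0 to 1); they miss things now and then, are a little off and sometimes report something else, mostly with a low value. They report only what shows in the picture. A call takes as long as a camera call.
- cams.spot_in(name, camera): "rect" ([left, top, right, bottom] in pixels, round what is visible of it).
The state is a dict: "time": time; "q": joint angles; "qd": joint speeds; "joint_efforts": joint torques, N m; "ee_pos": TCP position; "tcp_rot": TCP orientation; "wrist_force": force on the tool from outside, world axes, zero at the start; "torque": the same for the moment, N m; "opening": finger opening in m.
Only numpy, scipy, OpenCV 4.12 (cv2) and the standard library are available. Lean on these libraries where they do the work, as an engineer would, in place of code of your own. Each camera call takes 0.05 s, during which the arm holds its last target. There are 200 camera calls.

## Task

Take the brown parcel off the scale and lay it flat on the floor of the blue post tray, beside the parcel already there. Zero the empty scale with a full press of its orange key, then fetch the white box with the orange ends and set it flat on the pan, centred, square with the pan and with no edge hanging over, and let go so that it can be weighed. Set both down gently without dropping them or pressing hard on the pan, do not press the key with the orange-ended box on the pan, and leave the other boxes and the bottle where they are.

Things in the scene. Friction and masses are not known exactly. Their poses are not given: they have to be found in the camera images.
- scale: compact parcel scale, fixed to the table, grey housing 150 x 160 mm under the pan and 36 mm high, with a control panel 88 mm deep on its -x side (156 mm from the pan's centre to the panel's front edge), which slopes 0.17 rad down away from the pan; origin on the table under the pan's centre; x points from the panel to the pan, z up
- pan: the scale's square steel pan, 138 x 138 mm, 4 mm thick, nothing around its edge; origin at the centre of its top face, 54 mm above the table; sides along its x and y, which are the scale's. It gives vertically on a spring (about 1 mm under a parcel, 3 mm at most, about 3 N per mm)
- zero_key_top (a point): centre of the top of the round orange zero key, 20 mm in diameter, on the control panel; it stands about 6 mm proud, the only orange key, 55 mm to the scale's -y side, 44 mm from the pan's edge; press it from above
- zero_key (a joint): travel of the zero key, m: 0 up, 0.004 fully down (about 5 N); springs back up
- parcel_centre (a point): brown kraft parcel that starts on the pan: 112 mm long (x) x 64 mm wide (y) x 48 mm high (z), colourless tape and a blank white label on top; rigid, 0.18 to 0.36 kg; this point is its centre, 24 mm above its underside
- out_tray: blue open post tray, fixed: outside 335 mm (x) x 180 mm (y) x 46 mm high, walls and floor about 4 mm; origin on the table under its centre
- posted_centre (a point): brown kraft parcel with red tape, already in the blue tray, anywhere from 80 mm one side to 80 mm the other side of the tray's middle (so more floor may be free at either end), lying across it (its long axis along the tray's y); 112 mm (x) x 66 mm (y) x 50 mm (z), rigid; this point is its centre; leave it
- in_tray: shallow grey tray, fixed, 302 mm (x) x 164 mm (y), floor 3 mm thick, rim 10 mm high; origin on the table under its centre; the three white boxes stand on it in a row along its x, each lying across the tray, about 100 mm apart centre to centre (some 30 to 40 mm between them)
- orange_box_centre (a point): a white stock carton, 124 mm long (its x) x 62 mm wide (its y) x 52 mm high (z), with orange ends; rigid, 0.2 to 0.42 kg; this point is its centre, 26 mm above its underside; the one to weigh
- orange_corner0 (a point): corner of the orange-ended box's underside at its (+x, +y)
- orange_corner1 (a point): corner of the orange-ended box's underside at its (+x, -y)
- orange_corner2 (a point): corner of the orange-ended box's underside at its (-x, -y)
- orange_corner3 (a point): corner of the orange-ended box's underside at its (-x, +y)
- blue_box_centre (a point): a white stock carton, 124 mm long (its x) x 62 mm wide (its y) x 52 mm high (z), with blue ends; rigid, 0.2 to 0.42 kg; this point is its centre, 26 mm above its underside; leave it
- green_box_centre (a point): a white stock carton, 124 mm long (its x) x 62 mm wide (its y) x 52 mm high (z), with green ends; rigid, 0.2 to 0.42 kg; this point is its centre, 26 mm above its underside; leave it
- bottle_centre (a point): closed bottle of dark drink with red cap and label, 64 mm in diameter, 185 mm tall, standing loose close behind the pan (on its +x side); this point is on its axis half-way up, 92 mm above its underside; leave it standing
- parcel: the same brown parcel, at the centre of its underside
- orange_box: the same orange-ended box, at the centre of its underside

How it is judged (in metres and radians):
On the way, in this order (a step that is already met when the one before it is completed fails the run):
1. the brown parcel has been moved to the blue tray, lies flat on its floor and is let go (x of parcel_centre in the frame of out_tray between -0.14 and 0.14 m and y of parcel_centre in the frame of out_tray between -0.06 and 0.06 m and z of parcel_centre in the frame of out_tray below 0.034 m and angle between parcel_centre's own z axis and vertical below 0.1 rad and linear speed of parcel below 0.02 m/s and contact force between the fingers and parcel below 0.05 N), for 0.2 s.
2. the orange key is pressed fully down while the pan is empty (value of joint zero_key above 0.003 m and contact force between pan and anything else below 0.2 N), for 0.06 s.
At the end, for the whole second after the job is handed in: Orange-ended box released, flat and still on the pan: centre within 10 mm of the pan's, square within 0.14 rad, all four corners over the pan (1 mm allowed). Brown parcel released, flat on the blue tray's floor. Zero key up, bottle standing (all of step 1 and x of orange_corner0 in the frame of pan between -0.07 and 0.07 m and y of orange_corner0 in the frame of pan between -0.07 and 0.07 m and x of orange_corner1 in the frame of pan between -0.07 and 0.07 m and y of orange_corner1 in the frame of pan between -0.07 and 0.07 m and x of orange_corner2 in the frame of pan between -0.07 and 0.07 m and y of orange_corner2 in the frame of pan between -0.07 and 0.07 m and x of orange_corner3 in the frame of pan between -0.07 and 0.07 m and y of orange_corner3 in the frame of pan between -0.07 and 0.07 m and horizontal distance between orange_box_centre and pan below 0.01 m and z of orange_box_centre in the frame of pan between 0.021 and 0.031 m and angle between orange_box_centre's own z axis and vertical below 0.06 rad and (angle between the x axis of orange_box_centre and the x axis of pan, either way round below 0.14 rad or angle between the x axis of orange_box_centre and the y axis of pan, either way round below 0.14 rad) and linear speed of orange_box below 0.01 m/s and angular speed of orange_box below 0.05 rad/s and contact force between orange_box and pan above 1 N and contact force between the fingers and orange_box below 0.05 N and value of joint zero_key below 0.001 m and angle between bottle_centre's own z axis and vertical below 0.1 rad); the robot touches nothing.
It fails at once if another box, or the parcel already in the tray, is shifted more than 20 mm (distance of any of blue_box_centre, green_box_centre, posted_centre from where it was at the start of the episode above 0.02 m).
It fails at once if the bottle is tipped or shifted more than 20 mm (distance of bottle_centre from where it was at the start of the episode above 0.02 m or angle between bottle_centre's own z axis and vertical above 0.3 rad).
It fails at once if the brown parcel or the orange-ended box is dropped or thrown (moves faster than 0.45 m/s while no finger holds it, a fall of about 10 mm) ((linear speed of parcel above 0.45 m/s and contact force between the fingers and parcel below 0.05 N) or (linear speed of orange_box above 0.45 m/s and contact force between the fingers and orange_box below 0.05 N)).
It fails at once if the pan is pressed with more than 40 N (contact force between pan and anything else above 40 N).
It fails at once if the zero key is pressed while the orange-ended box is on the pan (value of joint zero_key above 0.003 m and contact force between orange_box and pan above 0.3 N).
It also fails if it takes over 72 s, if anything falls off the work surface, if the arm or the gripper's body presses on something with over 40 N, if the wrist force passes 120 N, or if a joint passes its speed limit or range.

## Working session

There is one attempt and no reset: what is moved stays moved. The work goes in short steps, Python scripts to look and compute and a tool call to move; the robot and the scene stay as the last step left them, time stands still between calls to the robot, and variables do not carry over. Pictures are saved under pics/ and viewed, about 8 in all and at most 12, crops included, and the job is handed in when it is done.

Besides the shell and the picture viewer there is one more tool, called after "Call:" in YAML: its name, and indented under it one key for each argument. apply_moves: Moves the arm, as the interface text tells. Its arguments: {"type":"object","properties":{"commands":{"type":"array"},"newtons":{"type":"number"}},"required":["commands"]}

```bash
ls; mkdir -p pics
cat > h.py <<'E'
import numpy as np, cv2
from workcell import bot, cams
def pts(c):
    K=c["camera_matrix"];d=c["depth"];v,u=np.mgrid[:d.shape[0],:d.shape[1]]
    P=np.stack([(u-K[0,2])/K[0,0]*d,(v-K[1,2])/K[1,1]*d,d],-1)
    W=(P-c["t"])@c["R"]; W[d<=0]=np.nan; return W
E
python3 - <<'E'
from h import *
np.set_printoptions(precision=3,suppress=True)
o=bot.get_obs();print(o)
for n in("top","side"):
    c=cams.camera(n);np.savez("/tmp/"+n,**c);cv2.imwrite(f"pics/{n}0.png",c["frame"])
    W=pts(c);print(n,"cam",-c["R"].T@c["t"])
    for k in["scale","pan","zero_key_top","parcel","out_tray","posted_centre","in_tray","orange_box","blue_box_centre","green_box_centre","bottle_centre"]:
        for r in cams.spot_in(k,n)[:2]:
            b=np.array(r["rect"]).astype(int);m=W[(b[1]+b[3])//2,(b[0]+b[2])//2];print(k,b,round(r["confidence"],2),m)
E
```

```text
pics
{'time': 0.0, 'q': array([76.835,  5.011, 10.034, 95.1  ,  0.002, 89.999]), 'qd': array([ 0.067, -0.035, -0.004, -0.085, -0.104,  0.075]), 'joint_efforts': array([ -0.001, -52.039,  46.48 ,   0.016,  -0.   ,  -0.   ]), 'ee_pos': array([0.125, 0.535, 0.231]), 'tcp_rot': array([ -91.51 ,   89.922, -104.673]), 'wrist_force': array([-0.38 ,  1.447, -0.153]), 'torque': array([ 0.009, -0.055,  0.001]), 'opening': 0.08509291977494375}
top cam [0.355 0.017 1.258]
scale [222 134 302 239] 0.86 [ 0.533 -0.019  0.052]
scale [345 139 423 274] 0.28 [ 0.487 -0.323  0.054]
pan [230 135 295 202] 0.74 [ 0.569 -0.017  0.101]
pan [ 92 158 146 186] 0.49 [0.562 0.335 0.055]
zero_key_top [289 203 295 212] 0.44 [ 0.483 -0.096  0.038]
zero_key_top [229 134 289 201] 0.33 [ 0.571 -0.01   0.101]
parcel [248 134 281 184] 0.66 [ 0.591 -0.022  0.102]
out_tray [343 137 425 275] 0.93 [ 0.487 -0.323  0.054]
posted_centre [357 204 407 234] 0.78 [ 0.455 -0.318  0.051]
in_tray [ 84 153 156 274] 0.75 [0.46  0.327 0.055]
orange_box [ 86 156 147 182] 0.57 [0.569 0.343 0.055]
blue_box_centre [ 91 196 147 226] 0.74 [0.4
[... 358 characters left out ...]
0.66 [ 0.558 -0.057  0.064]
zero_key_top [250 231 259 236] 0.61 [ 0.481 -0.087  0.039]
zero_key_top [210 144 242 175] 0.51 [0.548 0.28  0.052]
parcel [256 175 310 212] 0.95 [ 0.576 -0.045  0.102]
out_tray [208 247 416 382] 0.9 [ 0.471 -0.354  0.055]
posted_centre [264 277 332 353] 0.68 [ 0.448 -0.345  0.053]
posted_centre [210 144 239 171] 0.67 [0.545 0.289 0.056]
in_tray [143 156 251 193] 0.7 [0.45  0.273 0.023]
in_tray [257 176 309 214] 0.38 [ 0.571 -0.054  0.102]
orange_box [206 142 241 177] 0.82 [0.538 0.279 0.055]
blue_box_centre [178 147 213 180] 0.91 [0.449 0.285 0.056]
green_box_centre [153 156 183 186] 0.61 [0.363 0.267 0.055]
bottle_centre [298 135 322 201] 0.93 [0.694 0.024 0.112]
```

Run:
```python
from h import *
a=cv2.imread("pics/top0.png")[85:285,70:440];cv2.imwrite("pics/a.png",cv2.resize(a,None,fx=2.15,fy=2.15,interpolation=cv2.INTER_CUBIC))
np.set_printoptions(precision=3,suppress=True)
c=dict(np.load("/tmp/top.npz"));W=pts(c);f=c["frame"]
v,u=np.mgrid[:384,:512]
def rect(name,box,z0,z1):
    m=(u>=box[0])&(u<=box[2])&(v>=box[1])&(v<=box[3])&(W[...,2]>z0)&(W[...,2]<z1)
    p=W[m][:,:2].astype(np.float32);r=cv2.minAreaRect(p*1000);print(name,m.sum(),[np.round(x,1) for x in r],np.median(W[m][:,2]), p.mean(0))
rect("parcel",(225,125,300,205),.085,.125)
rect("pan",(222,130,302,205),.047,.062)
rect("panpar",(222,130,302,205),.047,.125)
rect("posted",(350,195,412,242),.045,.065)
rect("tray",(335,130,432,282),.035,.065)
rect("orange",(80,146,152,192),.045,.065)
rect("blue",(80,190,152,232),.045,.065)
rect("green",(80,232,152,270),.045,.065)
rect("bottle",(210,85,262,140),.12,.25)
h=cv2.cvtColor(f,cv2.COLOR_BGR2HSV);m=(h[...,0]<18)&(h[...,0]>4)&(h[...,1]>150)&(h[...,2]>120)
n,l,s,ce=cv2.connectedComponentsWithStats(m.astype(np.uint8))
for i in range(1,n):
    if s[i,4]>8: print(s[i],ce[i],np.nanmedian(W[l==i],0))
```

```text
parcel 1241 [array([612.1, -14.6]), array([164.1,  82.6]), np.float64(17.6)] 0.10107181192257317 [ 0.59  -0.021]
pan 1769 [array([579. , -13.8]), array([138.5, 138.5]), np.float64(14.1)] 0.05269639805274139 [ 0.568 -0.007]
panpar 3057 [array([579. , -13.8]), array([138.5, 138.5]), np.float64(14.1)] 0.05537906704464956 [ 0.576 -0.013]
posted 1271 [array([ 455.5, -310.4]), array([114.5, 143.8]), np.float64(0.8)] 0.05381368935075487 [ 0.459 -0.32 ]
tray 2266 [array([ 489.7, -328.3]), array([335.2, 182.3]), np.float64(1.0)] 0.05056164920514783 [ 0.472 -0.328]
orange 1277 [array([566.6, 340.1]), array([126.3,  63.2]), np.float64(89.6)] 0.0545316115643848 [0.566 0.339]
blue 1327 [array([467.7, 336.3]), array([ 62.4, 126.8]), np.float64(2.7)] 0.054513578374640985 [0.467 0.336]
green 1364 [array([367.3, 327. ]), array([ 60.4, 125.5]), np.float64(0.7)] 0.054498580889340995 [0.367 0.326]
bottle 453 [array([705.8,  47.9]), array([47. , 55.7]), np.float64(4.2)] 0.1365595622408003 [0.704 0.048]
[   0   58   54   80 3434] [ 27.387 101.483] [0.739 0.577 0.044]
[ 94 159   8  22 123] [ 97.26  169.106] [0.569 0.389 0.055]
[134 160   8  21 119] [137.731 169.471] [0.57  0.289 0.055]
[115 170  10   7  66] [119.545 173.   ] [0.559 0.333 0.054]
[291 206   4   4  13] [292.154 207.462] [ 0.483 -0.096  0.038]
```

View pics/a.png

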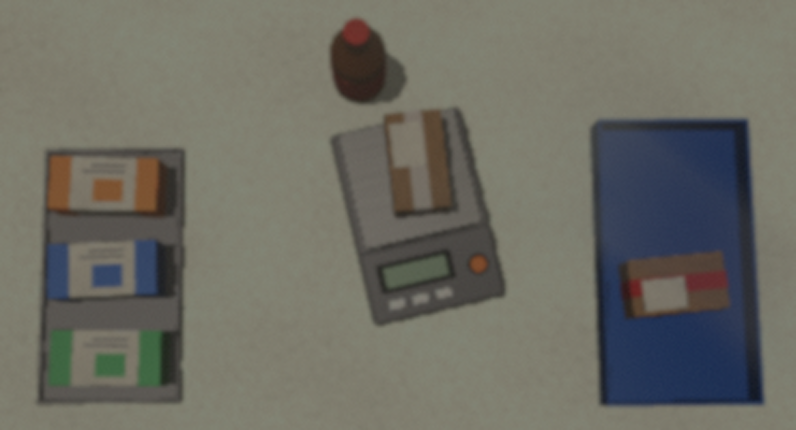

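The crop shows the orange-ended box at top left (105,183). The brown parcel is on the pan (420,160), yawed about 6°, and the bottle stands behind it (357,60). The orange key is at (478,263). In the blue tray the posted parcel is at (675,285), so the far end (+x) is free. The key's measured position agrees with the one derived from the pan.

```bash
cat >> h.py <<'E'
from scipy.spatial.transform import Rotation as Rt
def go(x,y,z,yaw):
    """shift/roll from now to TCP (x,y,z) with jaw axis along yaw (deg, mod 180)"""
    o=bot.get_obs();R=Rt.from_euler("xyz",o["tcp_rot"],degrees=True).as_matrix()
    s=R.T@(np.array([x,y,z])-o["ee_pos"]);j=np.degrees(np.arctan2(R[1,1],R[0,1]))
    d=(yaw-j+90)%180-90;rl=np.radians(d)*np.sign(R[2,0])
    print("jaw yaw %.1f tilt %.2f"%(j,np.degrees(np.arccos(-R[2,0]))),"shift",np.round(s,4),"roll %.3f"%rl,"ee",o["ee_pos"])
E
python3 - <<'E'
from h import *
np.set_printoptions(precision=3,suppress=True)
c=dict(np.load("/tmp/top.npz"));W=pts(c);x,y,z=np.moveaxis(W,-1,0)
def rect(n,m):
    r=cv2.minAreaRect((W[m][:,:2]*1000).astype(np.float32));print(n,m.sum(),[np.round(a,1) for a in r],np.median(z[m]),W[m].mean(0))
rect("parcel",(z>.094)&(z<.11)&(x>.5)&(x<.66)&(abs(y)<.1))
rect("posted",(z>.048)&(z<.062)&(x>.38)&(x<.55)&(y<-.255)&(y>-.395))
c=dict(np.load("/tmp/side.npz"));W=pts(c);x,y,z=np.moveaxis(W,-1,0)
rect("parcel side",(z>.098)&(z<.11)&(x>.5)&(x<.66)&(abs(y)<.1))
rect("bottle side",(z>.06)&(z<.2)&(x>.65)&(x<.76)&(abs(y-.04)<.06))
go(.59,-.021,.16,96)
E
```

```text
parcel 1221 [array([591.1, -20.8]), array([112.7,  64. ]), np.float64(6.9)] 0.10111508704534368 [ 0.59  -0.021  0.101]
posted 1206 [array([ 460.1, -323.9]), array([ 65.9, 114.2]), np.float64(6.5)] 0.054029764864169286 [ 0.46  -0.323  0.054]
parcel side 640 [array([591.4, -20.3]), array([113.8,  67.7]), np.float64(7.7)] 0.1018317326244744 [ 0.589 -0.024  0.102]
bottle side 820 [array([703.1,  39.1]), array([43.9, 63.5]), np.float64(46.4)] 0.11570307724164343 [0.701 0.033 0.118]
jaw yaw 76.8 tilt 0.00 shift [ 0.071 -0.436  0.579] roll -0.335 ee [0.125 0.536 0.231]
```

Call:
apply_moves:
  commands:
    - [0.03, -0.436, 0.58, -0.351, 1]
    - [0.03, -0.436, 0.58, -0.351, 1]
    - [0.03, -0.436, 0.58, -0.351, 1]
    - [0.03, -0.436, 0.58, -0.351, 1]
    - [0.03, -0.436, 0.58, -0.351, 1]
    - [0.03, -0.436, 0.58, -0.351, 1]
    - [0.03, -0.436, 0.58, -0.351, 1]
    - [0.03, -0.436, 0.58, -0.351, 1]
    - [0.03, -0.436, 0.58, -0.351, 1]
    - [0.03, -0.436, 0.58, -0.351, 1]
    - [0.03, -0.436, 0.58, -0.351, 1]
    - [0.03, -0.436, 0.58, -0.351, 1]
  newtons: 40

```text
time: 2.4
ee_pos: [0.508, 0.0772, 0.2068]
tcp_rot: [9.0, 90.0, 15.9]
wrist_force: [1.4, 1.2, 0.5]
opening: 0.0852
```

```bash
python3 -c "
from h import *
go(.591,-.021,.2,96.9)"
```

```text
jaw yaw 96.9 tilt 0.04 shift [ 0.0069 -0.1075  0.0706] roll 0.000 ee [0.50797746 0.07716861 0.20684761]
```

Call:
apply_moves:
  commands:
    - [0.007, -0.1075, 0.0706, 0, 1]
    - [0.007, -0.1075, 0.0706, 0, 1]
    - [0.007, -0.1075, 0.0706, 0, 1]
    - [0.007, -0.1075, 0.0706, 0, 1]
    - [0.007, -0.1075, 0.0706, 0, 1]
    - [0.04, -0.1075, 0.0706, 0, 1]
    - [0.04, -0.1075, 0.0706, 0, 1]
    - [0.04, -0.1075, 0.0706, 0, 1]

```text
time: 3.2
ee_pos: [0.5903, -0.0201, 0.1674]
tcp_rot: [103.7, 90.0, 110.7]
wrist_force: [-0.3, 0.8, -0.1]
opening: 0.0855
```

Run:
```python
from h import *
go(.591,-.021,.062,96.9)
c=cams.camera("side");cv2.imwrite("pics/b.png",cv2.resize(c["frame"][90:270,150:390],None,fx=3,fy=3,interpolation=cv2.INTER_CUBIC))
```

```text
jaw yaw 97.0 tilt 0.02 shift [ 0.1054 -0.001   0.0006] roll 0.002 ee [ 0.59027243 -0.020144    0.16736712]
```

View pics/b.png

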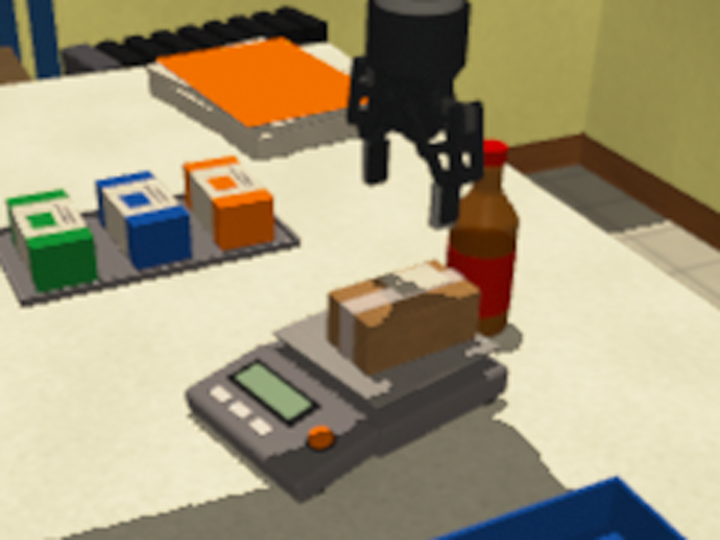

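The side view shows the open fingers at (375,180) and (443,220), straddling the parcel at (405,320) and clear of the bottle. I'll go down and grip.

Call:
apply_moves:
  commands:
    - [0.035, -0.001, 0.0005, 0, 1]
    - [0.07, -0.001, 0.0005, 0, 1]
    - [0.09, -0.001, 0.0005, 0, 1]
    - [0.105, -0.001, 0.0005, 0, 1]
    - [0.105, -0.001, 0.0005, 0, 1]
    - [0.105, -0.001, 0.0005, 0, 0.3]
    - [0.105, -0.001, 0.0005, 0, -0.2]
    - [0.105, -0.001, 0.0005, 0, -1]
    - [0.105, -0.001, 0.0005, 0, -1]
    - [0.105, -0.001, 0.0005, 0, -1]
    - [0.105, -0.001, 0.0005, 0, -1]
    - [0.105, -0.001, 0.0005, 0, -1]

```text
time: 4.45
ee_pos: [0.5923, -0.0211, 0.0639]
tcp_rot: [-2.3, 89.8, 4.7]
wrist_force: [4.7, 1.1, 5.6]
opening: 0.0634
```

Call:
apply_moves:
  commands:
    - [-0.01, 0, 0, 0, -1]
    - [-0.03, 0, 0, 0, -1]
    - [-0.06, 0, 0, 0, -1]
    - [-0.09, 0, 0, 0, -1]
    - [-0.1, 0, 0, 0, -1]
    - [-0.1, 0, 0, 0, -1]

```text
time: 5.05
ee_pos: [0.5922, -0.0213, 0.1648]
tcp_rot: [-6.9, 89.8, 0.1]
wrist_force: [1.2, -0.1, -3.1]
opening: 0.0632
```

Run:
```python
from h import *
print(bot.get_obs()["opening"],bot.get_obs()["wrist_force"])
go(.576,-.325,.165,91)
c=cams.camera("side");cv2.imwrite("pics/c.png",cv2.resize(c["frame"][90:270,150:390],None,fx=2,fy=2))
W=pts(c);x,y,z=np.moveaxis(W,-1,0);m=(y>-.13)&(y<.08)&(x>.5)&(x<.66)&(z>.07);h=np.histogram(z[m],np.arange(.07,.3,.01));print(h[0])
m=(y>-.13)&(y<-.03)&(x>.5)&(x<.655)&(z>.085)&(z<.22);print(z[m].min())
```

```text
0.06321049661988636 [ 1.20376849 -0.07547686 -3.05780464]
jaw yaw 97.0 tilt 0.25 shift [-0.0003 -0.2994 -0.053 ] roll 0.104 ee [ 0.59219349 -0.02134627  0.16479896]
[  0   0   0   0   0   0   0   0 131 194 183 204 243 414  67 133 119 169
 161 191 212  72]
0.15149931508484998
```

View pics/c.png

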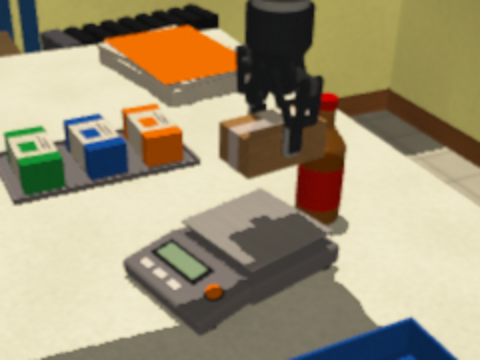

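The parcel is held level at (270,140) and the pan is empty. Its underside is at 0.152–0.153 with the TCP at 0.165, about 12 mm lower. I'll move it over the tray.

Call:
apply_moves:
  commands:
    - [0, -0.03, -0.005, 0, -1]
    - [0, -0.065, -0.011, 0.02, -1]
    - [0, -0.105, -0.018, 0.04, -1]
    - [0, -0.145, -0.026, 0.06, -1]
    - [0, -0.185, -0.033, 0.08, -1]
    - [0, -0.225, -0.04, 0.104, -1]
    - [0, -0.26, -0.046, 0.104, -1]
    - [0, -0.285, -0.05, 0.104, -1]
    - [0, -0.299, -0.053, 0.104, -1]
    - [0, -0.299, -0.053, 0.104, -1]
    - [0, -0.299, -0.053, 0.104, -1]

```text
time: 6.2
ee_pos: [0.5752, -0.3237, 0.1619]
tcp_rot: [62.9, 89.9, 63.9]
wrist_force: [0.1, 0.4, -3.2]
opening: 0.0632
```

Run:
```python
from h import *
go(.576,-.325,.016,91)
c=cams.camera("top");cv2.imwrite("pics/d.png",cv2.resize(c["frame"][120:290,330:440],None,fx=3,fy=3))
c=cams.camera("side")
W=pts(c);x,y,z=np.moveaxis(W,-1,0);m=(y>-.42)&(y<-.33)&(x>.52)&(x<.64)&(z>.075)&(z<.2);print(m.sum(),np.percentile(z[m],[0,1,3,10]))
for a in np.arange(.51,.65,.01):
  k=m&(abs(x-a)<.005)
  if k.sum():print(round(a,3),z[k].min().round(4),end=";")
```

```text
jaw yaw 91.0 tilt 0.09 shift [ 0.1459 -0.0015  0.0007] roll 0.000 ee [ 0.57516025 -0.32373112  0.16191683]
1323 [0.14993466 0.15206799 0.15337074 0.15732238]
0.52 0.1526;0.53 0.1506;0.54 0.1508;0.55 0.1503;0.56 0.1505;0.57 0.1513;0.58 0.1513;0.59 0.1506;0.6 0.1521;0.61 0.1519;0.62 0.1499;0.63 0.1521;
```

View pics/d.png

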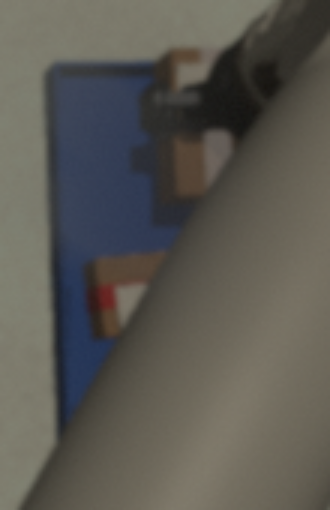

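The top view shows the parcel held at (190,120), clear of both the posted parcel at (130,295) and the far wall. I'll lower it.

Call:
apply_moves:
  commands:
    - [0.03, -0.001, 0.0007, 0, -1]
    - [0.06, -0.001, 0.0007, 0, -1]
    - [0.09, -0.001, 0.0007, 0, -1]
    - [0.115, -0.001, 0.0007, 0, -1]
    - [0.13, -0.001, 0.0007, 0, -1]
    - [0.138, -0.001, 0.0007, 0, -1]
    - [0.142, -0.001, 0.0007, 0, -1]
    - [0.144, -0.001, 0.0007, 0, -1]
    - [0.145, -0.001, 0.0007, 0, -1]
    - [0.145, -0.001, 0.0007, 0, -1]
    - [0.145, -0.001, 0.0007, 0, -1]

```text
time: 7.4
ee_pos: [0.5769, -0.3243, 0.0184]
tcp_rot: [4.6, 89.8, 5.7]
wrist_force: [-0.1, 0.0, -1.6]
opening: 0.063
```

Call:
apply_moves:
  commands:
    - [0.002, 0, 0, 0, -1]
    - [0.003, 0, 0, 0, -1]
    - [0.003, 0, 0, 0, -1]

```text
time: 7.7
ee_pos: [0.5772, -0.3246, 0.0166]
tcp_rot: [-7.4, 89.8, -6.3]
wrist_force: [-1.8, 0.4, 3.6]
opening: 0.0634
```

Call:
apply_moves:
  commands:
    - [0, 0, 0, 0, 0.6]
    - [0, 0, 0, 0, 0.8]
    - [0, 0, 0, 0, 1]
    - [0, 0, 0, 0, 1]
    - [-0.01, 0, 0, 0, 1]
    - [-0.03, 0, 0, 0, 1]
    - [-0.06, 0, 0, 0, 1]
    - [-0.1, 0, 0, 0, 1]
    - [-0.14, 0, 0, 0, 1]
    - [-0.15, 0, 0, 0, 1]
    - [-0.15, 0, 0, 0, 1]

```text
time: 8.8
ee_pos: [0.5774, -0.325, 0.1694]
tcp_rot: [-19.4, 89.5, -18.4]
wrist_force: [0.1, 0.0, -0.9]
opening: 0.0851
```

Run:
```python
from h import *
go(.483,-.0955,.1,104)
c=cams.camera("side")
W=pts(c);x,y,z=np.moveaxis(W,-1,0);m=(y>-.42)&(y<-.25)&(x>.5)&(x<.65)&(z>.046)&(z<.06)
r=cv2.minAreaRect((W[m][:,:2]*1000).astype(np.float32));print(m.sum(),r,np.percentile(z[m],[2,50,98]))
```

```text
jaw yaw 91.1 tilt 0.46 shift [ 0.0682  0.2314 -0.0906] roll -0.225 ee [ 0.57744668 -0.32498417  0.16944602]
1774 ((575.1301879882812, -345.29071044921875), (145.82704162597656, 149.1427764892578), 89.83582305908203) [0.04638199 0.05282816 0.05517572]
```

Call:
apply_moves:
  commands:
    - [0.01, 0.04, -0.016, -0.05, -1]
    - [0.02, 0.09, -0.035, -0.1, -1]
    - [0.04, 0.13, -0.051, -0.16, -1]
    - [0.05, 0.17, -0.067, -0.225, -1]
    - [0.06, 0.2, -0.08, -0.225, -1]
    - [0.07, 0.225, -0.088, -0.225, -1]
    - [0.07, 0.231, -0.0905, -0.225, -1]
    - [0.07, 0.231, -0.0905, -0.225, -1]
    - [0.07, 0.231, -0.0905, -0.225, -1]
    - [0.07, 0.231, -0.0905, -0.225, -1]

```text
time: 9.85
ee_pos: [0.4828, -0.0964, 0.0964]
tcp_rot: [-27.2, 89.7, -13.3]
wrist_force: [-0.7, 0.2, 0.7]
opening: -0.0002
```

Run:
```python
from h import *
print(bot.get_obs()["opening"])
go(.483,-.0955,.04,104)
c=cams.camera("side");cv2.imwrite("pics/e.png",cv2.resize(c["frame"][140:370,180:420],None,fx=2.5,fy=2.5,interpolation=cv2.INTER_CUBIC))
```

```text
-0.00024158632923907512
jaw yaw 103.9 tilt 0.30 shift [0.0564 0.001  0.0001] roll -0.001 ee [ 0.4828236  -0.09641215  0.09643682]
```

View pics/e.png

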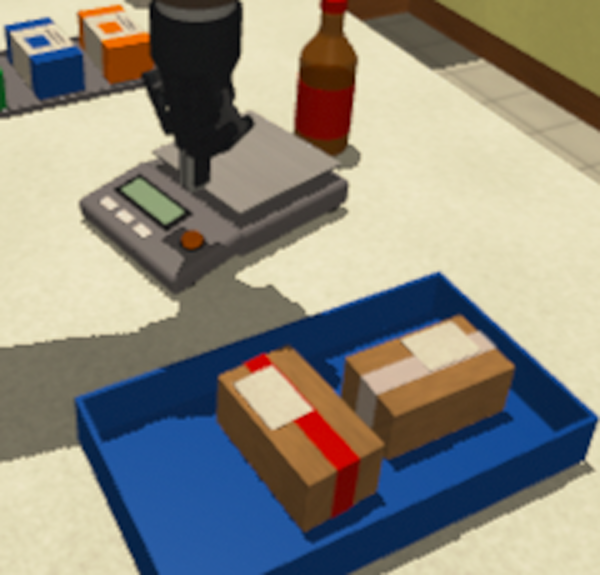

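The parcel lies flat in the tray at (430,380), beside the posted one. The shut fingertips at (193,180) are above the key at (192,240). I'll press it.

Call:
apply_moves:
  commands:
    - [0.02, 0.0005, 0, 0, -1]
    - [0.04, 0.0005, 0, 0, -1]
    - [0.052, 0.0005, 0, 0, -1]
    - [0.058, 0.0005, 0, 0, -1]
    - [0.061, 0.0005, 0, 0, -1]
    - [0.063, 0.0005, 0, 0, -1]
    - [0.064, 0.0005, 0, 0, -1]
    - [0.064, 0.0005, 0, 0, -1]

```text
time: 10.7
ee_pos: [0.4833, -0.0962, 0.0347]
tcp_rot: [-29.2, 89.6, -15.3]
wrist_force: [-6.7, 0.9, 14.3]
opening: -0.0001
```

Call:
apply_moves:
  commands:
    - [0.002, 0, 0, 0, -1]
    - [0.002, 0, 0, 0, -1]

```text
time: 10.9
ee_pos: [0.4833, -0.0963, 0.0346]
tcp_rot: [-28.6, 89.6, -14.7]
wrist_force: [-7.7, 1.7, 12.9]
opening: 0.0003
```

Run:
```python
from h import *
c=cams.camera("side");cv2.imwrite("pics/f.png",cv2.resize(c["frame"][185:275,200:330],None,fx=5,fy=5,interpolation=cv2.INTER_CUBIC))
print(bot.get_obs()["wrist_force"],bot.get_obs()["ee_pos"])
```

```text
[-7.49958033  0.81783998 14.44723479] [ 0.48333135 -0.09626152  0.03463823]
```

View pics/f.png

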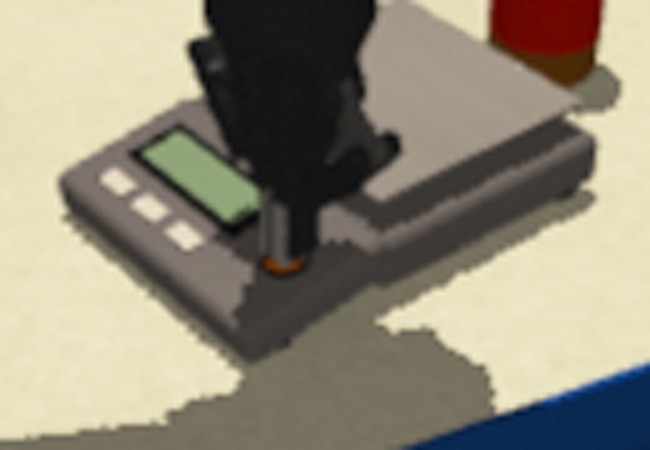

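The shut fingertips are on the orange key at (283,262), which is hidden and bottomed. The height stays at 0.0346 m with about 14 N, and nothing is near the pan. Next I raise and go to the orange-ended box.

Call:
apply_moves:
  commands:
    - [-0.01, 0, 0, 0, -1]
    - [-0.04, 0, 0, 0, -1]
    - [-0.09, 0, 0, 0, -1]
    - [-0.13, 0, 0, 0.1, -0.5]
    - [-0.15, 0, 0, 0.25, 0]
    - [-0.16, 0, 0, 0.4, 1]
    - [-0.16, 0, 0, 0.55, 1]
    - [-0.16, 0, 0, 0.7, 1]
    - [-0.16, 0, 0, 0.85, 1]
    - [-0.16, 0, 0, 1.0, 1]
    - [-0.16, 0, 0, 1.15, 1]
    - [-0.16, 0, 0, 1.3, 1]

```text
time: 12.15
ee_pos: [0.4825, -0.096, 0.1957]
tcp_rot: [46.7, 89.5, -14.2]
wrist_force: [0.4, 1.2, -0.2]
opening: 0.0853
```

Run:
```python
from h import *
np.set_printoptions(precision=4,suppress=True)
print(bot.get_obs()["q"])
go(.5666,.340,.19,-0.4)
c=cams.camera("top");W=pts(c);x,y,z=np.moveaxis(W,-1,0)
m=(z>.047)&(z<.062)&(x>.52)&(x<.62)&(y>.26)&(y<.42)
print("orange",cv2.minAreaRect((W[m][:,:2]*1000).astype(np.float32)))
```

```text
[-11.2403  -4.0857  -2.9992  90.5727  -0.0268  49.6944]
jaw yaw 29.1 tilt 0.51 shift [ 0.0055  0.2853 -0.3403] roll 0.514 ee [ 0.4825 -0.096   0.1957]
orange ((566.546875, 340.0044250488281), (125.27515411376953, 62.665428161621094), 89.39508819580078)
```

Call:
apply_moves:
  commands:
    - [0.005, 0.03, -0.035, 0.1, 1]
    - [0.005, 0.06, -0.072, 0.2, 1]
    - [0.005, 0.09, -0.108, 0.3, 1]
    - [0.005, 0.12, -0.144, 0.4, 1]
    - [0.005, 0.15, -0.18, 0.514, 1]
    - [0.005, 0.18, -0.216, 0.514, 1]
    - [0.005, 0.21, -0.252, 0.514, 1]
    - [0.005, 0.24, -0.288, 0.514, 1]
    - [0.005, 0.27, -0.324, 0.514, 1]
    - [0.005, 0.285, -0.34, 0.514, 1]
    - [0.005, 0.285, -0.34, 0.514, 1]
    - [0.005, 0.285, -0.34, 0.514, 1]

```text
time: 13.4
ee_pos: [0.5705, 0.3389, 0.1905]
tcp_rot: [74.2, 89.5, -16.6]
wrist_force: [0.8, -0.8, -0.2]
opening: 0.0853
```

Run:
```python
from h import *
go(.5666,.340,.014,-0.5)
```

```text
jaw yaw -0.8 tilt 0.51 shift [ 0.1764 -0.0054 -0.0015] roll -0.005 ee [0.57047288 0.33891858 0.19047369]
```

Call:
apply_moves:
  commands:
    - [0.03, -0.005, -0.0015, 0, 1]
    - [0.06, -0.005, -0.0015, 0, 1]
    - [0.09, -0.005, -0.0015, 0, 1]
    - [0.09, -0.005, -0.0015, 0, 1]
    - [0.09, -0.005, -0.0015, 0, 1]

```text
time: 13.9
ee_pos: [0.5664, 0.3392, 0.1017]
tcp_rot: [75.0, 89.5, -15.8]
wrist_force: [0.1, 0.0, 1.3]
opening: 0.0852
```

Run:
```python
from h import *
go(.5666,.340,.016,-0.6)
c=cams.camera("side");cv2.imwrite("pics/g.png",cv2.resize(c["frame"][80:200,130:280],None,fx=4.5,fy=4.5,interpolation=cv2.INTER_CUBIC))
```

```text
jaw yaw -0.8 tilt 0.52 shift [ 0.0857 -0.0005 -0.001 ] roll -0.003 ee [0.56635142 0.33920662 0.10166132]
```

View pics/g.png

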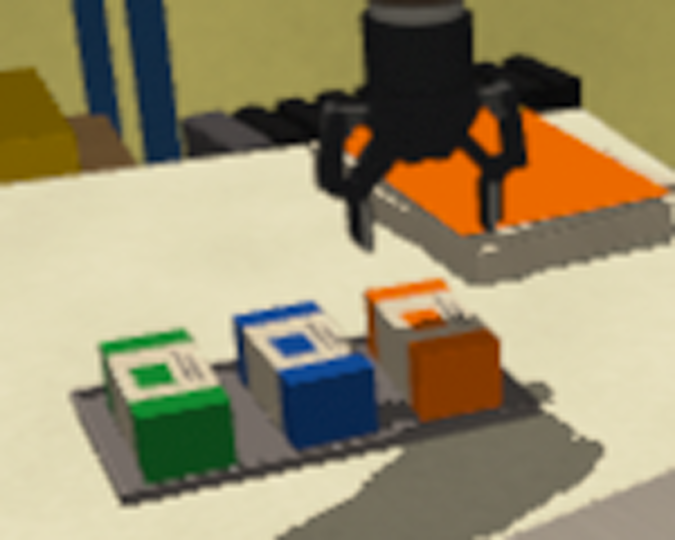

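The open fingers at (362,245) and (490,225) straddle the orange-ended box at (435,350), with room next to the blue box. I'll lower and grip.

Call:
apply_moves:
  commands:
    - [0.025, -0.0005, -0.001, 0, 1]
    - [0.05, -0.0005, -0.001, 0, 1]
    - [0.07, -0.0005, -0.001, 0, 1]
    - [0.082, -0.0005, -0.001, 0, 1]
    - [0.086, -0.0005, -0.001, 0, 1]
    - [0.086, -0.0005, -0.001, 0, 0.3]
    - [0.086, -0.0005, -0.001, 0, -0.2]
    - [0.086, -0.0005, -0.001, 0, -1]
    - [0.086, -0.0005, -0.001, 0, -1]
    - [0.086, -0.0005, -0.001, 0, -1]
    - [0.086, -0.0005, -0.001, 0, -1]

```text
time: 15.05
ee_pos: [0.5681, 0.3411, 0.0185]
tcp_rot: [89.8, 89.3, -1.0]
wrist_force: [0.1, 0.1, 6.7]
opening: 0.0614
```

Call:
apply_moves:
  commands:
    - [-0.005, 0, 0, 0, -1]
    - [-0.02, 0, 0, 0, -1]
    - [-0.05, 0, 0, 0, -1]
    - [-0.09, 0, 0, 0, -1]
    - [-0.12, 0, 0, 0, -1]
    - [-0.14, 0, 0, 0, -1]
    - [-0.14, 0, 0, 0, -1]
    - [-0.14, 0, 0, 0, -1]

```text
time: 15.85
ee_pos: [0.5664, 0.3412, 0.1585]
tcp_rot: [90.9, 89.3, 0.1]
wrist_force: [0.3, -0.3, -4.0]
opening: 0.0615
```

Run:
```python
from h import *
go(.579,-.014,.16,13.6)
c=cams.camera("side");cv2.imwrite("pics/h.png",cv2.resize(c["frame"][60:200,130:280],None,fx=3,fy=3,interpolation=cv2.INTER_CUBIC))
W=pts(c);x,y,z=np.moveaxis(W,-1,0);m=(y>.25)&(y<.42)&(x>.52)&(x<.62)&(z>.1)&(z<.25)
print(bot.get_obs()["opening"],bot.get_obs()["wrist_force"])
for a in np.arange(.53,.61,.01):
  k=m&(abs(x-a)<.005)
  if k.sum():print(round(a,3),z[k].min().round(4),end=";")
```

```text
jaw yaw -0.8 tilt 0.75 shift [-0.0013  0.0175  0.355 ] roll -0.251 ee [0.56640601 0.34116716 0.15851611]
0.0616482122498499 [-0.03411986  0.38549724 -2.90267265]
0.53 0.1457;0.54 0.1429;0.55 0.143;0.56 0.1439;0.57 0.144;0.58 0.1439;0.59 0.143;0.6 0.1578;
```

View pics/h.png

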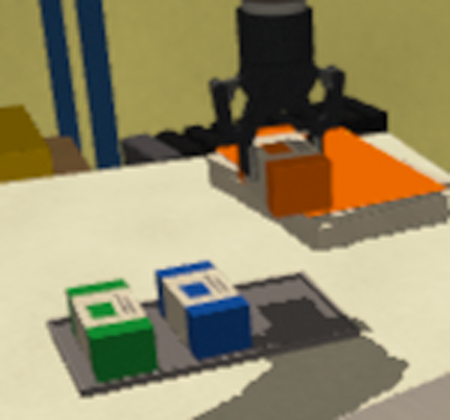

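The box is held level at (290,180), and the blue and green boxes are undisturbed. Its underside is about 15 mm below the TCP. I'll carry it over the pan.

Call:
apply_moves:
  commands:
    - [-0.005, 0.002, 0.03, -0.02, -1]
    - [-0.01, 0.004, 0.065, -0.06, -1]
    - [-0.015, 0.006, 0.105, -0.1, -1]
    - [-0.015, 0.008, 0.145, -0.15, -1]
    - [-0.015, 0.01, 0.185, -0.2, -1]
    - [-0.015, 0.012, 0.225, -0.251, -1]
    - [-0.015, 0.014, 0.265, -0.251, -1]
    - [-0.015, 0.016, 0.3, -0.251, -1]
    - [-0.015, 0.017, 0.33, -0.251, -1]
    - [-0.015, 0.0175, 0.35, -0.251, -1]
    - [-0.015, 0.0175, 0.355, -0.251, -1]
    - [-0.015, 0.0175, 0.355, -0.251, -1]

```text
time: 17.1
ee_pos: [0.5779, -0.0147, 0.1715]
tcp_rot: [71.7, 89.5, -4.7]
wrist_force: [-0.3, 0.4, -2.7]
opening: 0.0614
```

Call:
apply_moves:
  commands:
    - [0, 0, 0, 0, -1]
    - [0, 0, 0, 0, -1]
    - [0, 0, 0, 0, -1]

```text
time: 17.4
ee_pos: [0.5779, -0.0138, 0.1713]
tcp_rot: [72.5, 89.5, -4.0]
wrist_force: [-0.9, -0.0, -1.1]
opening: 0.0614
```

Run:
```python
from h import *
go(.579,-.014,.0695,13.6)
np.set_printoptions(precision=4,suppress=True)
print(bot.get_obs()["q"])
v=[]
for n in("top","side"):
    c=cams.camera(n);W=pts(c);x,y,z=np.moveaxis(W,-1,0)
    m=(z>.14)&(z<.235)&(x>.5)&(x<.655)&(y>-.12)&(y<.1)
    h=cv2.cvtColor(c["frame"],cv2.COLOR_BGR2HSV);o=(h[...,0]<18)&(h[...,0]>3)&(h[...,1]>140)&m
    k,l,s,ce=cv2.connectedComponentsWithStats(o.astype(np.uint8))
    for i in range(1,k):
        if s[i,4]>15: print(n,s[i],W[l==i].min(0),W[l==i].max(0),np.median(W[l==i],0))
    f=c["frame"];f=f[85:235,190:340];v.append(cv2.resize(f,None,fx=2.6,fy=2.6,interpolation=cv2.INTER_CUBIC))
cv2.imwrite("pics/i.png",np.hstack(v))
```

```text
jaw yaw 13.6 tilt 0.52 shift [1.018e-01 1.000e-04 2.000e-04] roll -0.000 ee [ 0.57790759 -0.0138206   0.1713146 ]
[-1.3584  7.4806  6.1533 88.1545 -0.0235 75.047 ]
side [255 142   5  22  94] [ 0.5148 -0.0253  0.1594] [0.5399 0.0371 0.2349] [0.5371 0.0238 0.1848]
side [272 146  16   7  67] [ 0.5483 -0.0378  0.2076] [ 0.5904 -0.0035  0.2201] [ 0.5734 -0.0224  0.2088]
side [281 150  27  30 647] [ 0.5573 -0.0831  0.1565] [ 0.6243 -0.0451  0.2105] [ 0.5844 -0.0724  0.1902]
```

View pics/i.png

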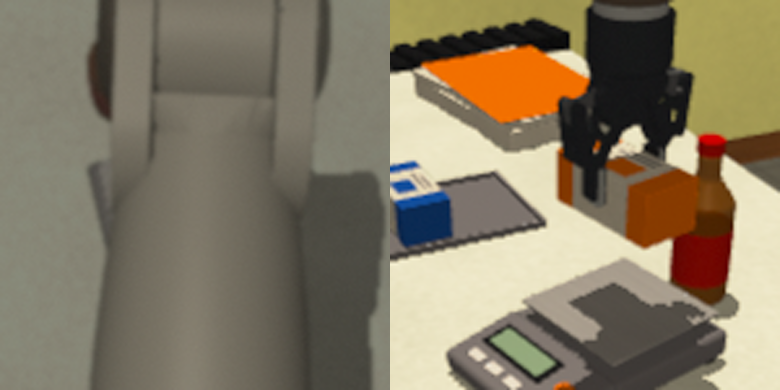

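The side view shows the box level over the empty pan, with its near orange end at (660,205). The arm hides it from the top camera, so I'll measure its offset from that end face.

Run:
```python
from h import *
np.set_printoptions(precision=1,suppress=True)
c=cams.camera("side");W=pts(c);x,y,z=np.moveaxis(W,-1,0)
m=np.zeros(x.shape,bool);m[140:185,250:312]=1
h=cv2.cvtColor(c["frame"],cv2.COLOR_BGR2HSV);o=m&(h[...,0]<18)&(h[...,0]>3)&(h[...,1]>140)&(z>.14)&(z<.22)&(x>.5)
for a in (14.1,):
    a=np.radians(a);X=np.array([np.cos(a),np.sin(a)]);Y=np.array([-X[1],X[0]])
    d=(W[...,:2]-[.579,-.0138]);px=d@X*1000;py=d@Y*1000
    f=o&(z<.198)&(z>.165)&(py<-50)
    print(f.sum(),"end py pct",np.percentile(py[f],[2,25,50,75,98]),"px",np.percentile(px[f],[0,2,50,98,100]))
    p=np.polyfit(px[f],py[f],1);print("end tilt deg rel pan",np.degrees(np.arctan(p[0])),"py at px0",p[1])
    t=o&(z>.203)&(z<.215);print("top",t.sum(),np.percentile(px[t],[1,99]),np.percentile(py[t],[1,99]))
    # pan check (side view)
    q=(z>.049)&(z<.058)&(abs(px)<80)&(abs(py)<80);print("pan",np.percentile(px[q],[.5,99.5]),np.percentile(py[q],[.5,99.5]),np.median(z[q]))
    k=(z>.15)&(z<.18)&(abs(px)<45)&(abs(py)<70);print("body",np.percentile(px[k],[.5,99.5]),np.percentile(py[k],[.5,99.5]),z[(z>.14)&(abs(px)<40)&(abs(py)<70)].min())
```

```text
300 end py pct [-64.3 -63.  -62.3 -61.3 -50.8] px [-33.1 -32.5  -8.9  28.2  30.6]
end tilt deg rel pan -4.111488212630883 py at px0 -61.92012328166797
top 269 [-32.5  28.8] [-63.7  54.8]
pan [-68.2  68.9] [-68.7  68.8] 0.054414323316521004
body [-37.4  28.1] [-64.6  58.6] 0.15541891929562351
```

The box is within about 1.5 mm of the pan's centre, so I'll lower it gently.

Call:
apply_moves:
  commands:
    - [0.03, 0.0005, 0, 0, -1]
    - [0.06, 0.0005, 0, 0, -1]
    - [0.08, 0.0005, 0, 0, -1]
    - [0.09, 0.0005, 0, 0, -1]
    - [0.095, 0.0005, 0, 0, -1]
    - [0.098, 0.0005, 0, 0, -1]
    - [0.099, 0.0005, 0, 0, -1]
    - [0.1, 0.0005, 0, 0, -1]
    - [0.1, 0.0005, 0, 0, -1]
    - [0.1, 0.0005, 0, 0, -1]

```text
time: 18.55
ee_pos: [0.5796, -0.0142, 0.072]
tcp_rot: [72.3, 89.4, -4.1]
wrist_force: [-0.1, 0.4, -3.0]
opening: 0.0616
```

Call:
apply_moves:
  commands:
    - [0.001, 0, 0, 0, -1]
    - [0.002, 0, 0, 0, -1]
    - [0.003, 0, 0, 0, -1]
    - [0.003, 0, 0, 0, -1]

```text
time: 18.95
ee_pos: [0.5797, -0.0142, 0.069]
tcp_rot: [72.1, 89.4, -4.3]
wrist_force: [0.3, -0.8, -0.4]
opening: 0.0615
```

Call:
apply_moves:
  commands:
    - [0.001, 0, 0, 0, -1]
    - [0.0015, 0, 0, 0, -1]
    - [0.0015, 0, 0, 0, -1]

```text
time: 19.25
ee_pos: [0.5798, -0.0143, 0.0679]
tcp_rot: [72.2, 89.4, -4.3]
wrist_force: [-2.0, -1.2, 1.6]
opening: 0.0614
```

Call:
apply_moves:
  commands:
    - [0, 0, 0, 0, 0.6]
    - [0, 0, 0, 0, 0.8]
    - [0, 0, 0, 0, 1]
    - [0, 0, 0, 0, 1]
    - [-0.01, 0, 0, 0, 1]
    - [-0.03, 0, 0, 0, 1]
    - [-0.06, 0, 0, 0, 1]
    - [-0.1, 0, 0, 0, 1]
    - [-0.14, 0, 0, 0, 1]
    - [-0.18, 0, 0, 0, 1]
    - [-0.18, 0, 0, 0, 1]

```text
time: 20.35
ee_pos: [0.5792, -0.0141, 0.2549]
tcp_rot: [73.5, 88.9, -2.9]
wrist_force: [0.7, 0.7, 0.7]
opening: 0.0855
```

Run:
```python
from h import *
go(.36,.15,.28,13.6)
```

```text
jaw yaw 13.6 tilt 1.13 shift [-0.0296 -0.174  -0.2108] roll -0.001 ee [ 0.57917074 -0.01412706  0.25485418]
```

Next I move the arm aside so the top camera can see.

Call:
apply_moves:
  commands:
    - [-0.03, -0.03, -0.036, 0, 1]
    - [-0.03, -0.06, -0.072, 0, 1]
    - [-0.03, -0.09, -0.108, 0, 1]
    - [-0.03, -0.12, -0.144, 0, 1]
    - [-0.03, -0.15, -0.18, 0, 1]
    - [-0.03, -0.174, -0.21, 0, 1]
    - [-0.03, -0.174, -0.21, 0, 1]
    - [-0.03, -0.174, -0.21, 0, 1]
    - [-0.03, -0.174, -0.21, 0, 1]

```text
time: 21.25
ee_pos: [0.3607, 0.1489, 0.2804]
tcp_rot: [73.3, 88.9, -3.1]
wrist_force: [0.2, -0.4, 0.6]
opening: 0.0857
```

Run:
```python
from h import *
v=[]
for n in("top","side"):
    c=cams.camera(n);W=pts(c);x,y,z=np.moveaxis(W,-1,0)
    for nm,m in (("orange",(z>.097)&(z<.115)&(x>.5)&(x<.66)&(abs(y+.014)<.09)),("parcel",(z>.048)&(z<.06)&(x>.505)&(x<.648)&(y<-.265)&(y>-.39)),("posted",(z>.048)&(z<.062)&(x>.38)&(x<.505)&(y<-.255)&(y>-.395))):
        if m.sum()>20: print(n,nm,m.sum(),[np.round(a,1) for a in cv2.minAreaRect((W[m][:,:2]*1000).astype(np.float32))],np.median(z[m]).round(4))
    f=c["frame"];f=f[85:285,200:440] if n=="top" else f[130:330,170:410];v.append(cv2.resize(f,None,fx=1.66,fy=1.66,interpolation=cv2.INTER_CUBIC))
cv2.imwrite("pics/j.png",np.hstack(v))
```

```text
top orange 1340 [array([579.9, -15.3]), array([ 63.3, 124.8]), np.float64(13.7)] 0.1047
top parcel 1054 [array([ 575.9, -324.1]), array([113. ,  65.8]), np.float64(0.9)] 0.052
top posted 1195 [array([ 460.1, -324.1]), array([ 66. , 114.1]), np.float64(6.6)] 0.0538
side orange 774 [array([579.7, -15.7]), array([ 64.1, 125.9]), np.float64(14.1)] 0.1054
side parcel 1556 [array([ 576.5, -323.7]), array([114.9,  66.5]), np.float64(1.4)] 0.053
side posted 1972 [array([ 461.1, -323.6]), array([ 68. , 114.2]), np.float64(6.8)] 0.0549
```

View pics/j.png

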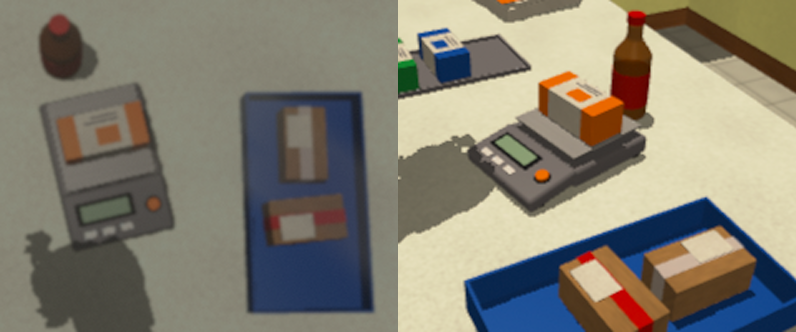

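The box sits centred and square on the pan, at (103,128) in the top view and (580,108) in the side view. The key is up and the bottle is standing. Both parcels lie flat in the tray and the arm is clear.

```bash
python3 -c "
from h import *
print(bot.job_done())"
```

```text
the job is handed in; nothing more can be done
None
```

The job is handed in at about 21 s of the 72 s allowed; handing in reports no verdict. I put the brown parcel in the blue tray, zeroed the empty scale and set the orange-ended box on the pan.

- **Brown parcel:** it lies flat at the +x end of the blue tray, with its top at about 0.052 m as expected. It is released, and the parcel already there has moved no more than about 1 mm.
- **Zero key:** I pressed it with the pan empty until it bottomed out at about 14 N, against roughly 5 N needed for full travel. I judged the full press from that force and the steady height, since I had no direct reading of the key's travel. In the last picture the key is up again.
- **Orange-ended box:** it is released on the pan, about 2 mm from the centre and square within about 0.5°. Its top is at about 0.105 m, so it lies flat, and no edge hangs over.
- **Bottle and other boxes:** the bottle is standing in the last picture. I measured neither it nor the blue and green boxes again at the end. A picture taken after lifting the orange-ended box showed the blue and green boxes in place, and the arm did not go near them afterwards.

None of the final measurements failed. The one reading that disagreed came while the box was still held over the pan: a 4° skew of its end face, which I put down to stray points. The measurements after placing did not show it.

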